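# Open the spare-button jar in its mending block

### The arm

A 7-joint arm with a two-finger parallel gripper is mounted at the origin on a cart in front of the work surface, level with it; the furniture and walls round the work are solid. World frame = base frame: x ahead of the robot, y to its left, z up, the work surface at z = 0. Lengths are in mm, angles in rad, forces in N, time in s.
With the tool pointing down it reaches from about 425 to 825 mm from the base axis. Payload 3.6 kg.
Tool frame: the origin (TCP) lies midway between the tips of the shut fingers; the grasp point (between the pads) lies 19 mm behind it; z points along the fingers, y is the line along which they close (so a half turn about z gives the same grasp; the last joint's range is limited). The gripper opens to 85 mm and grips with 20 to 120 N. Pads are 22 mm wide; open, the fingers measure 114 mm over their backs; the gripper's body (76 mm by 85 mm) begins 54 mm behind the grasp point. The pads swing forward as they close: fully open they stand 13 mm farther back than shut.
Start: joints at [-1.321, 0.615, -0.013, 1.423, 0.008, 1.103, -0.04], TCP at [176.973, 625.414, 231.297] pointing down, gripper open.
Joint ranges: [-3.12, 3.12], [-0.3, 2.06], [-1.34, 1.32], [0.26, 2.42], [-1.36, 4.5], [0.01, 1.98], [-2.84, 2.84]. Speed limits (rad/s): [2.79, 2.79, 3.14, 3.14, 3.14, 3.14, 3.14].

### API

Orientations are given as a unit quaternion [x, y, z, w].
In Python, from rig import r, eyes gives the robot as it stands (r), with the cameras (eyes). Calls block until the motion is done:
- r.movep(position, orientation): joint-space move of the TCP to a pose.
- r.move_linear(position, orientation=None, speed=150): straight line of the TCP; orientation=None keeps the orientation; speed is the mean speed in mm/s.
- r.move_j(angles): joint-space move.
- r.release() and r.grasp(effort=None): open the fingers fully, or close them until they stop; effort is the grip in N (None keeps the last).
- r.dwell(seconds).
- r.inverse_kinematics(position, orientation): joint angles nearest the present ones, or None.
- eyes.snapshot(name): name is "scene" or "top" or "wrist"; returns a dict with "pixels" (480x640x3 uint8, red, green, blue), "range_z" (480x640 float32, mm along the optical axis (not along the pixel's ray), 0 where there is no reading), "mtx" (3x3 intrinsics, pixels), "R" (3x3) and "t" (3): a world point X has camera coordinates R X + t; the wrist camera has in their place "hand_eye" (4x4, takes a point from camera to tool coordinates, whose origin is the TCP and whose axes are the flange's). Camera axes: x right, y down, z forward; pixel columns grow to the right and rows downward; lengths in mm; the calibration is good to about 2 mm. The wrist camera is an equidistant fisheye: a pixel r from the principal point sees the ray r / f radians off the axis. A picture is of the moment at which its call begins: read the wrist's pose just before it.
A pose or a line that the arm cannot do raises r.Unreachable and nothing moves.
- r.close_job(): hands the job in; it is judged then, once.
Readings, each from a call of its own:
- r.get_time(): time.
- r.get_joint_pos(): joint angles.
- r.get_qd(): joint speeds.
- r.get_effort(): joint torques, N m.
- r.get_position(): TCP position.
- r.get_eef_rot(): TCP orientation.
- r.get_ft_force(): force on the tool from outside, world axes, zero at the start.
- r.get_ft_torque(): the same for the moment, N m.
- r.get_gripper_width(): finger opening in mm.
- r.get_finger_force(): force on a finger pad.
Only numpy, scipy, OpenCV 4.12 (cv2) and the standard library are available. Lean on these libraries where they do the work, as an engineer would, in place of code of your own. Each camera call takes 0.05 s, during which the arm holds its last target. There are 200 camera calls.

### The job

Pick up the square glass button jar, lid and all, and seat it fully home in the square well of the wooden mending block, which keeps it from turning; then unscrew the tight red lid (anticlockwise seen from above) until its thread lets go. Lift the lid off and finish while still holding it, level and centred a centimetre or two above the open mouth so that any button caught under it drops back in, touching the jar no more. Leave the jar standing in the well, never tip it over, and do not disturb the pin tin, the tape measure or the scissors.

Things in the scene. Friction and masses are not known exactly. Their poses are not given: they have to be found in the camera images.
- jar: Square clear jar of buttons, loose on the counter with its lid on (93 mm tall in all, may be lifted by the lid). Body 56 x 56 x 68 mm, then a round neck; 0.2 to 0.45 kg. Origin: centre of the underside; z up, x and y square to its sides (a quarter turn makes no difference to the fit). Standing loose, it turns along with the lid.
- lid: Red ribbed round screw lid, 59 mm across, 20 mm tall, 50 g. Origin on its axis at its lower edge, z up. Done up, the edge is 73 mm above the jar's base, 5 mm above the square shoulder that sticks out below it (keep fingertips above that). Turning it takes 0.3 to 0.9 N m at first, less towards the end; let go, it stays as it is.
- jar_mouth (a point): Centre of the jar's rim, 88 mm above its base. Thread: lid yaw minus jar yaw is 0 to 14 degrees at the start; turned anticlockwise from above the lid rises some 1.5 mm, lets go at 118 degrees and meets a stop at 150 degrees; between these (aim for 135) it lifts straight off. This takes more than one grasp.
- mending_block: Pale wooden block, 96 (x) by 210 (y) by 28 mm tall, fixed to the counter. Origin: centre of its underside. Towards its +y end is the square well; in the other half stand four thin posts, three with thread spools (tops 70 mm above the counter, posts 72 mm).
- well (a point): Centre of the floor of the square well, 8 mm above the counter and 20 mm below the block's top; the well is 62 x 62 mm, sides along the block's x and y (3 mm clearance all round the jar, edges bevelled 4 mm). The jar's base rests here when home.
- pin_tin: Open round tin of pins, 69 mm across, 20 mm tall, loose bystander; origin at the centre of its underside.
- tape_measure: Rolled yellow tape measure, 53 x 90 x 20 mm, loose bystander; origin at the centre of its underside.
- scissors: Scissors with orange handles, 87 x 199 x 9 mm, loose bystander lying at the left; origin at the centre of its underside.

How it is judged:
By the outcome, as a careful person would: the job done as asked, in the order asked, and still so for the second after the job is handed in, while the arm keeps its last pose, push and grip.
It also fails if it takes over 53 s, if anything falls off the work surface, if the arm or the gripper's body presses on something with over 40 N, if the wrist force passes 120 N, or if a joint passes its speed limit or range.

## Working session

There is one attempt and no reset: what is moved stays moved. The work goes in short steps, each a Python script; the robot and the scene stay as the last script left them, time stands still between calls to the robot, and variables do not carry over. Pictures are saved under pics/ and viewed, at most 10 in all, crops included, and the job is handed in when it is done.

```bash
mkdir -p pics; ls
python3 - <<'E'
from rig import r, eyes
import cv2,numpy as np
print(r.get_time(),r.get_position(),r.get_eef_rot(),r.get_ft_force())
for n in("scene","top"):
    s=eyes.snapshot(n); np.savez(f'{n}0.npz',**{k:v for k,v in s.items()})
    cv2.imwrite(f'pics/{n}0.png',s['pixels'][...,::-1]); print(n,s['mtx'],s['R'],s['t'],(s['range_z']>0).mean())
E
```

```text
pics
rig.py
0.0 [176.76212208 624.71060973 230.11626907] [ 1.37398406e-01  9.90515021e-01 -1.28365932e-03 -1.51907427e-04] [ 0.45815127  0.53749316 -0.02004765]
scene [[453.86376459   0.         317.18100314]
 [  0.         453.86376459 239.81403408]
 [  0.           0.           1.        ]] [[ 0.83493036 -0.55028866  0.00858467]
 [-0.3227984  -0.50228318 -0.80219249]
 [ 0.44574936  0.66700375 -0.59700377]] [-314.5857371   254.49619726  855.15084586] 0.9959700520833333
top [[603.31873976   0.         313.1366878 ]
 [  0.         603.31873976 247.81884637]
 [  0.           0.           1.        ]] [[ 0.02691287 -0.99963312 -0.00305489]
 [-0.98506957 -0.02600071 -0.170182  ]
 [ 0.17004013  0.00758936 -0.98540791]] [  94.98134153  477.15597088 1116.34422425] 0.9961588541666667
```

View pics/scene0.png

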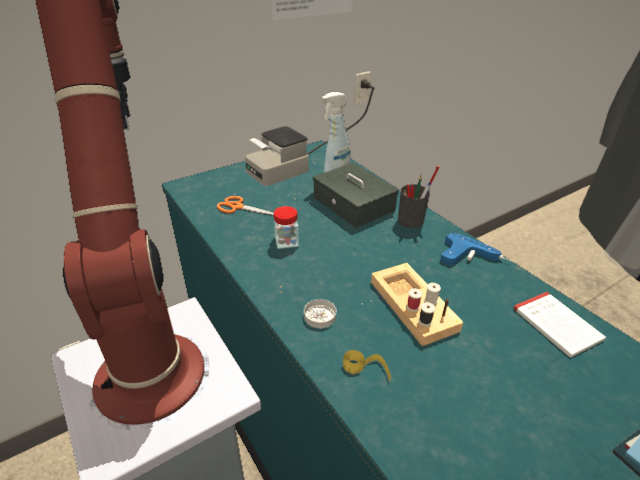

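View pics/top0.png

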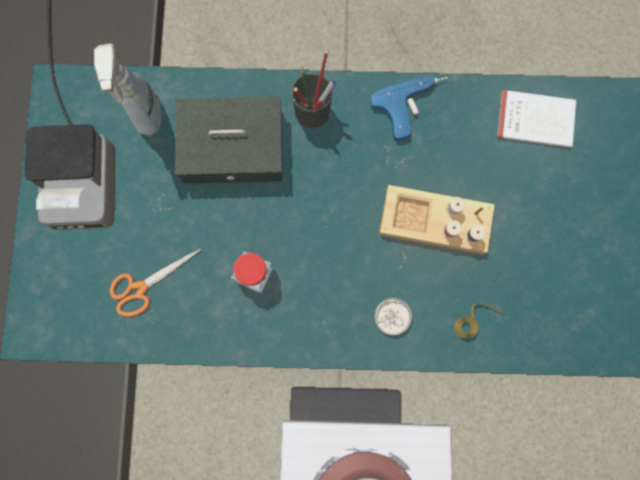

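Both views show the jar with its red lid (top 251,270), the block with its square well (top 411,214), tin (393,317), tape (470,325), scissors (150,285). I'll measure them next.

```bash
cat > h.py <<'E'
import numpy as np,cv2
from scipy.spatial.transform import Rotation as Ro
def ray(s,uv):
    uv=np.atleast_2d(np.asarray(uv,float)); d=np.c_[uv,np.ones(len(uv))]@np.linalg.inv(s['mtx']).T
    return -s['R'].T@s['t'], d@s['R']
def onz(s,uv,z):
    o,d=ray(s,uv); return o+d*((z-o[2])/d[:,2])[:,None]
def meet(o1,d1,o2,d2):
    A=np.c_[d1,-d2]; k=np.linalg.lstsq(A,o2-o1,rcond=None)[0]; p,q=o1+k[0]*d1,o2+k[1]*d2
    return (p+q)/2,np.linalg.norm(p-q)
def world(s,uv):  # depth
    u,v=map(int,np.round(uv)); z=s['range_z'][v,u]; o,d=ray(s,uv); return o+d[0]*z
def hsv(s): return cv2.cvtColor(s['pixels'],cv2.COLOR_RGB2HSV)
def big(m,k=3):
    m=cv2.morphologyEx(m.astype(np.uint8),cv2.MORPH_OPEN,np.ones((k,k)))
    return sorted(cv2.findContours(m,cv2.RETR_EXTERNAL,cv2.CHAIN_APPROX_NONE)[0],key=cv2.contourArea)[::-1]
def red(s):
    h=hsv(s); return ((h[...,0]<6)|(h[...,0]>174))&(h[...,1]>170)&(h[...,2]>110)
def quat(yaw): # tool down; yaw = world angle of tool y axis
    y=np.array([np.cos(yaw),np.sin(yaw),0]); z=np.array([0,0,-1.]); return Ro.from_matrix(np.c_[np.cross(y,z),y,z]).as_quat()
E
python3 - <<'E'
from h import *
S={n:dict(np.load(n+'0.npz')) for n in('scene','top')}
np.set_printoptions(precision=1,suppress=True)
C={}
for n,s in S.items():
    roi=np.zeros((480,640),bool)
    if n=='top': roi[220:320,200:300]=1
    else: roi[190:260,260:310]=1
    c=big(red(s)&roi)[0]; print(n,cv2.contourArea(c),cv2.boundingRect(c),cv2.minEnclosingCircle(c))
    m=cv2.moments(c); C[n]=(m['m10']/m['m00'],m['m01']/m['m00'])
    print('depth pt',world(s,C[n]))
a,b=[[x[0] if x.ndim==2 else x for x in ray(S[n],C[n])] for n in S]
print('tri lid',meet(*a,*b))
for n,s in S.items():
    h=hsv(s); m=(h[...,0]>12)&(h[...,0]<28)&(h[...,1]>60)&(h[...,2]>120)
    roi=np.zeros((480,640),bool)
    if n=='top': roi[170:270,365:510]=1
    else: roi[255:350,360:470]=1
    c=big(m&roi)[0]; R=cv2.minAreaRect(c); print(n,'block',R,cv2.boxPoints(R))
    if n=='top':
        P=onz(s,cv2.boxPoints(R),28); print(P,np.linalg.norm(np.diff(P,axis=0),axis=1))
        print(world(s,(385,215)),world(s,(432,240)))
    im=s['pixels'][...,::-1]; x,y,w,hh=(210,180,290,130) if n=='top' else (250,180,230,180)
    cv2.imwrite(f'pics/{n}c.png',cv2.resize(im[y:y+hh,x:x+w],None,fx=2.75 if n=='top' else 3.3,fy=2.75 if n=='top' else 3.3,interpolation=cv2.INTER_CUBIC))
from rig import r, eyes
s=eyes.snapshot('wrist'); print(s['hand_eye'],s['mtx'])
E
```

```text
scene 307.0 (274, 207, 23, 18) ((285.0, 214.5), 11.543496131896973)
depth pt [418.4 210.2  94.3]Traceback (most recent call last):
  File "<stdin>", line 9, in <module>
IndexError: list index out of range
```

```bash
sed -i 's/<6)|(h\[...,0\]>174))&(h\[...,1\]>170)&(h\[...,2\]>110)/<8)|(h[...,0]>170))\&(h[...,1]>110)\&(h[...,2]>60)/' h.py
python3 - <<'E'
from h import *
S={n:dict(np.load(n+'0.npz')) for n in('scene','top')}
np.set_printoptions(precision=1,suppress=True)
print(hsv(S['top'])[270,251],S['top']['pixels'][270,251])
C={}
for n,s in S.items():
    roi=np.zeros((480,640),bool)
    if n=='top': roi[220:320,200:300]=1
    else: roi[190:260,260:310]=1
    c=big(red(s)&roi)[0]; print(n,cv2.contourArea(c),cv2.boundingRect(c),cv2.minEnclosingCircle(c))
    m=cv2.moments(c); C[n]=(m['m10']/m['m00'],m['m01']/m['m00'])
    print('depth pt',world(s,C[n]))
L=[ray(S[n],C[n]) for n in S]
print('tri lid',meet(L[0][0],L[0][1][0],L[1][0],L[1][1][0]))
for n,s in S.items():
    h=hsv(s); m=(h[...,0]>12)&(h[...,0]<28)&(h[...,1]>60)&(h[...,2]>120)
    roi=np.zeros((480,640),bool)
    if n=='top': roi[170:270,365:510]=1
    else: roi[255:350,360:470]=1
    c=big(m&roi)[0]; R=cv2.minAreaRect(c); print(n,'block',R,cv2.boxPoints(R).tolist())
    if n=='top':
        P=onz(s,cv2.boxPoints(R),28); print(P,np.linalg.norm(np.diff(P,axis=0),axis=1))
        print(world(s,(385,215)),world(s,(432,240)),world(s,(411,214)))
    im=s['pixels'][...,::-1]; x,y,w,hh=(210,180,290,130) if n=='top' else (250,180,230,180)
    k=2.75 if n=='top' else 3.3
    cv2.imwrite(f'pics/{n}c.png',cv2.resize(im[y:y+hh,x:x+w],None,fx=k,fy=k,interpolation=cv2.INTER_CUBIC))
from rig import r, eyes
s=eyes.snapshot('wrist'); print(s['hand_eye'],s['mtx'])
E
```

```text
[  1 156 220] [220  89  85]
scene 342.5 (274, 206, 23, 19) ((285.0, 214.5454559326172), 11.902249336242676)
depth pt [418.6 210.   94.1]
top 760.5 (234, 253, 32, 32) ((249.65887451171875, 268.8364562988281), 16.185169219970703)
depth pt [423.5 221.7  95.5]
tri lid (array([425.3, 222.8,  84.5]), np.float64(0.7271281159731537))
scene block ((413.95843505859375, 303.4063415527344), (101.48312377929688, 44.57221603393555), 47.62640380859375) [[363.29632568359375, 280.940185546875], [396.22479248046875, 250.90020751953125], [464.62054443359375, 325.87249755859375], [431.69207763671875, 355.9124755859375]]
top block ((436.96417236328125, 219.99851989746094), (109.84637451171875, 48.84651184082031), 10.512626647949219) [[378.5068054199219, 233.990966796875], [387.4189758300781, 185.96435546875], [495.4215393066406, 206.00607299804688], [486.5093688964844, 254.03268432617188]]
[[ 507.4  -18.8   28. ]
 [ 604.5  -35.5   28. ]
 [ 569.4 -247.5   28. ]
 [ 473.4 -228.    28. ]] [ 98.5 214.9  98. ]
[545.8 -31.2  27.3] [ 498.1 -122.6   28.7] [553.9 -85.3   6.8]
[[  -0.    -1.    -0.3   68.8]
 [   1.    -0.     0.     0.2]
 [  -0.    -0.3    1.  -142.3]
 [   0.     0.     0.     1. ]] [[371.6   0.  312.7]
 [  0.  371.6 238.9]
 [  0.    0.    1. ]]
```

View pics/topc.png

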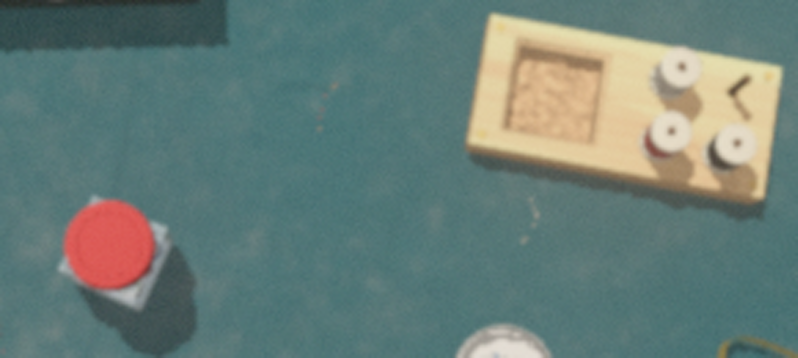

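The crop shows the jar turned about 30° (shoulder corners at crop (98,198), (168,238), (140,308), (60,268)). The well is clear, and the spools are in the other half. Next, wrist views over the jar.

```bash
cat >> h.py <<'E'
def wcam(r,name):
    p=np.array(r.get_position()); q=Ro.from_quat(r.get_eef_rot()).as_matrix(); s=eyes.snapshot('wrist')
    T=np.eye(4); T[:3,:3]=q; T[:3,3]=p; s['T']=T@s['hand_eye']
    cv2.imwrite(f'pics/{name}.png',s['pixels'][...,::-1]); np.savez(name+'.npz',**s); return s
def wray(s,uv):
    uv=np.atleast_2d(np.asarray(uv,float)); K=s['mtx']; a=(uv-K[:2,2])/K[0,0]; t=np.linalg.norm(a,axis=1)+1e-9
    d=np.c_[a*(np.sin(t)/t)[:,None],np.cos(t)]; return s['T'][:3,3],d@s['T'][:3,:3].T
def wonz(s,uv,z):
    o,d=wray(s,uv); return o+d*((z-o[2])/d[:,2])[:,None]
E
python3 - <<'E'
from h import *
from rig import r, eyes
np.set_printoptions(precision=2,suppress=True)
D=np.pi/180
for yaw in(-30,): 
    print(yaw,r.inverse_kinematics([424,222,220],quat(yaw*D)))
r.movep([424,222,220],quat(-30*D))
print(r.get_time(),r.get_joint_pos(),r.get_ft_force())
wcam(r,'w1')
print(r.get_gripper_width())
for yaw in(-100,-75,-9,60,80): print(yaw,r.inverse_kinematics([547,-83,85],quat(yaw*D)))
E
```

```text
-30 [-0.89  0.4   0.5   1.93 -0.25  0.87 -0.78]
1.875 [-0.89  0.4   0.5   1.93 -0.25  0.87 -0.78] [0.88 0.3  0.09]
85.22763299436029
-100 [-0.29  0.74  0.65  1.87 -0.65  0.75 -1.02]
-75 [-0.24  0.72  0.57  1.87 -0.57  0.72 -0.65]
-9 [-0.09  0.67  0.31  1.87 -0.32  0.65  0.26]
60 [ 0.1   0.65  0.02  1.86 -0.02  0.63  1.18]
80 [ 0.15  0.65 -0.06  1.86  0.06  0.63  1.45]
```

View pics/w1.png

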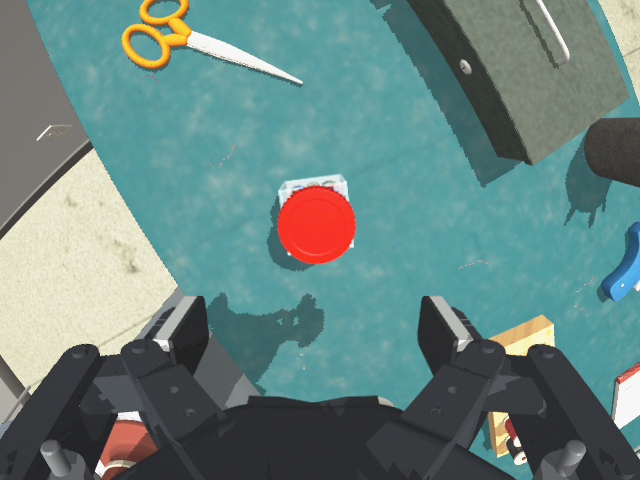

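The wrist view shows the lid circle at (317,224), radius about 39 px, with the square shoulder behind it near (280,187)–(345,176). The path down is clear.

Run:
```python
from h import *
np.set_printoptions(precision=1,suppress=True)
s=dict(np.load('w1.npz')); t=dict(np.load('top0.npz'))
c=big(red(s))[0]; (x,y),R=cv2.minEnclosingCircle(c); e=cv2.fitEllipse(c); print((x,y),R,e)
pts=wonz(s,c[:,0],93); (cx,cy),rr=cv2.minEnclosingCircle(pts[:,:2].astype(np.float32)); print('w1 lid @93',cx,cy,rr)
m=red(t); m[:220]=0;m[320:]=0;m[:,:200]=0;m[:,300:]=0
c2=big(m)[0]; P=onz(t,c2[:,0],93); print('top @93',cv2.minEnclosingCircle(P[:,:2].astype(np.float32)))
# triangulate circle centres
o,d=wray(s,[(x,y)]); (x2,y2),_=cv2.minEnclosingCircle(c2); o2,d2=ray(t,(x2,y2)); print('tri',meet(o,d[0],o2,d2[0]))
zz=s['range_z'][int(y),int(x)]; o,d=wray(s,[(x,y)]); ax=s['T'][:3,2]; print('depth',o+d[0]*zz/(d[0]@ax))
cv2.imwrite('pics/w1c.png',cv2.resize(s['pixels'][150:290,240:390,::-1],None,fx=4,fy=4,interpolation=cv2.INTER_CUBIC))
```

```text
(315.9119873046875, 224.10299682617188) 39.6982536315918 ((316.0695495605469, 224.45851135253906), (77.09944152832031, 77.48589324951172), 11.983553886413574)
w1 lid @93 427.7049560546875 226.26327514648438 30.291627883911133
top @93 ((423.6622009277344, 221.7506561279297), 29.753658294677734)
tri (array([426. , 223.5,  76.4]), np.float64(0.28553984011690653))
depth [428.  227.1  93.6]
```

View pics/w1c.png

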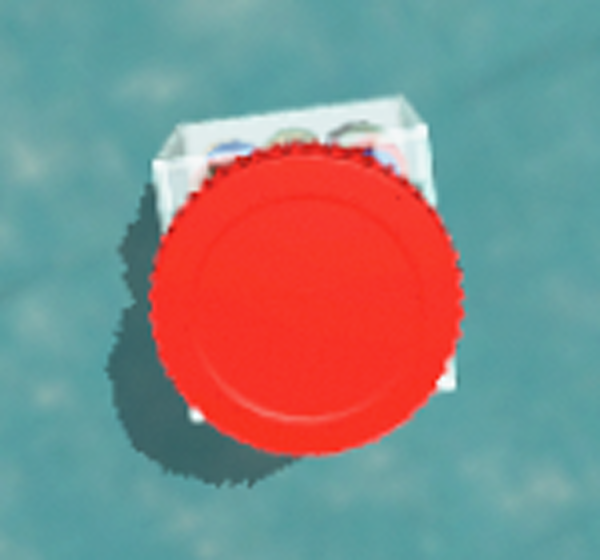

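The crop shows shoulder corners near crop (155,160), (428,127), (455,388), (192,418), and the base edge at (183,125)–(402,97). I'll take a second wrist view a quarter turn on to cancel the hand-eye bias.

Run:
```python
from h import *
from rig import r, eyes
np.set_printoptions(precision=2,suppress=True)
D=np.pi/180
s=dict(np.load('w1.npz'))
P=wonz(s,np.array([(155,160),(428,127),(455,388),(192,418)])/4+[240,150],68); print(P,P.mean(0))
e=np.diff(np.r_[P,P[:1]],axis=0); print(np.linalg.norm(e,axis=1),np.degrees(np.arctan2(e[:,1],e[:,0]))%90)
B=wonz(s,np.array([(183,125),(402,97)])/4+[240,150],0); e=B[1]-B[0]; print(B,np.linalg.norm(e),np.degrees(np.arctan2(e[1],e[0]))%90)
r.movep([424,222,220],quat(60*D)); print(r.get_time(),r.get_joint_pos())
s2=wcam(r,'w2')
A=[];b=[]
for S,n in((s,1),(s2,2)):
    c=big(red(S))
    c=[k for k in c if cv2.minEnclosingCircle(k)[1]<60 and abs(wonz(S,k[:,0],93)[:,:2].mean(0)-[425,223]).max()<25][0]
    q=wonz(S,c[:,0],93); (x,y),rr=cv2.minEnclosingCircle(q[:,:2].astype(np.float32)); print(n,x,y,rr)
    T=S['T']@np.linalg.inv(S['hand_eye']); A.append(np.c_[np.eye(2),T[:2,:2]]); b+=[x,y]
    S['uv']=cv2.minEnclosingCircle(c)[0]
print('lid xy, tool bias',np.linalg.solve(np.vstack(A),b))
o,d=wray(s,s['uv']);o2,d2=wray(s2,s2['uv']);print('tri',meet(o,d[0],o2,d2[0]))
```

```text
[[413.36 260.9   68.  ]
 [463.9  239.52  68.  ]
 [442.72 189.11  68.  ]
 [392.05 210.72  68.  ]] [428.01 225.06  68.  ]
[54.87 54.67 55.08 54.51] [67.07 67.21 66.9  66.99]
[[413.43 259.69   0.  ]
 [463.29 238.99   0.  ]] 53.98108378705988 67.4592298147035
3.1417 [-0.59  0.37  0.08  1.92 -0.04  0.86  0.56]
1 427.7049560546875 226.26327514648438 30.291627883911133
2 426.33013916015625 226.34474182128906 30.614295959472656
lid xy, tool bias [426.98 225.61   0.93   0.31]
tri (array([426.94, 225.15,  84.2 ]), np.float64(0.11340396770790111))
```

Run:
```python
from h import *
from rig import r, eyes
D=np.pi/180
r.movep([545,-82,230],quat(80*D)); wcam(r,'w3'); r.movep([545,-82,230],quat(-10*D)); wcam(r,'w4'); print(r.get_time(),r.get_joint_pos())
a=[cv2.imread(f'pics/w{k}.png')[90:390,160:480] for k in(3,4)]
cv2.imwrite('pics/w34.png',cv2.resize(np.hstack(a),None,fx=1.25,fy=1.25,interpolation=cv2.INTER_CUBIC))
```

```text
5.75 [-0.20748016  0.496091    0.48506481  1.72651272 -0.26980671  0.98568095
  0.20501688]
```

View pics/w34.png

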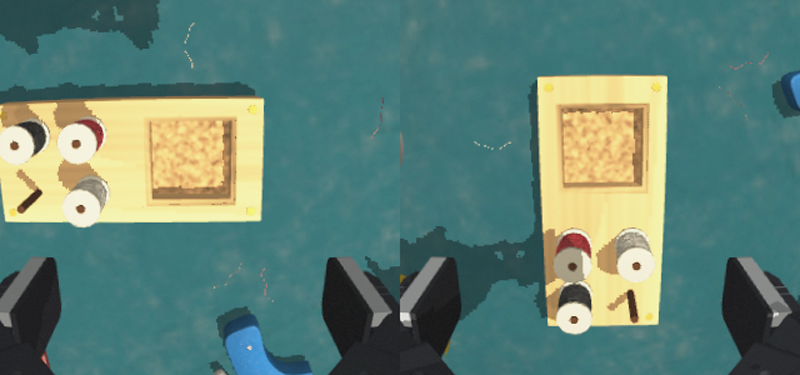

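Both views show the well's bevelled rim: left view corners about (147,118)–(237,207), right view about (557,104)–(649,190). Next I'll measure the rim's hole in the pale-wood mask.

Run:
```python
from h import *
np.set_printoptions(precision=2,suppress=True)
S={k:dict(np.load(f'w{k}.npz')) for k in(3,4)}
man={3:np.array([(147,118),(237,118),(237,207),(147,207)])/1.25+[160,90], 4:(np.array([(557,104),(649,104),(649,190),(557,190)])-[400,0])/1.25+[160,90]}
A=[];b=[];uv={}
for k,s in S.items():
    g=s['pixels'].astype(int); v,u=man[k].mean(0)[::-1].astype(int)
    print(k,g[v,u-50:u-24:2].tolist())
    P=wonz(s,man[k],28); e=np.diff(np.r_[P,P[:1]],axis=0); print('manual',P.mean(0),np.linalg.norm(e,axis=1),np.degrees(np.arctan2(e[:,1],e[:,0]))%90)
    # block outline: mask, far end corners
    h=hsv(s); m=((h[...,0]>14)&(h[...,0]<32)&(h[...,1]>40)&(h[...,2]>200))
    x0,x1,y0,y1=(160,380,150,280) if k==3 else(255,385,140,360)
    w=np.zeros_like(m); w[y0:y1,x0:x1]=1
    c=big(m&w)[0]; R=cv2.minAreaRect(c); bp=cv2.boxPoints(R); Q=wonz(s,bp,28); e=np.diff(np.r_[Q,Q[:1]],axis=0)
    print('block',R,Q[:,:2].tolist(),np.linalg.norm(e,axis=1),np.degrees(np.arctan2(e[:,1],e[:,0]))%90)
    rim=(g[...,2]<125)  # placeholder channel print
    T=s['T']@np.linalg.inv(s['hand_eye']); A.append(np.c_[np.eye(2),T[:2,:2]]); b+=list(P.mean(0)[:2])
    uv[k]=wray(s,man[k].mean(0))
print('well xy,bias',np.linalg.solve(np.vstack(A),b)); print(meet(uv[3][0],uv[3][1][0],uv[4][0],uv[4][1][0]))
t=dict(np.load('top0.npz'))
P=onz(t,np.array([(516,42),(606,54),(596,144),(503,130)])/2.75+[210,180],28);print('top',P.mean(0))
```

```text
3 [[245, 235, 161], [245, 235, 161], [245, 235, 159], [245, 233, 157], [245, 233, 156], [245, 233, 157], [244, 229, 152], [244, 219, 142], [243, 216, 139], [177, 137, 88], [234, 186, 119], [244, 212, 133], [245, 219, 139]]
manual [555.24 -79.92  28.  ] [67.19 69.85 70.42 69.78] [80.04 81.41 79.98 78.75]
block ((299.0, 218.0), (98.0, 142.0), 90.0) [[491.7630562272108, -150.42657382202043], [515.3925296610589, -19.61442836178462], [611.189977020888, -32.836697592338], [586.8065570424205, -172.50282703288744]] [132.93  96.71 141.78  97.57] [79.76 82.14 80.1  76.92]
4 [[244, 234, 159], [244, 234, 160], [244, 231, 154], [244, 229, 152], [244, 229, 152], [244, 228, 150], [244, 231, 156], [241, 211, 135], [230, 190, 121], [210, 160, 101], [245, 216, 137], [243, 207, 128], [240, 196, 122]]
manual [554.33 -80.25  28.  ] [68.4  66.63 71.25 66.4 ] [80.2  81.57 80.02 79.12]
block ((321.5, 250.0), (198.0, 103.0), 90.0) [[515.7986673050982, -18.586209704706498], [609.6439686862087, -34.733674249031885], [583.315167272716, -243.01249121879462], [472.59690232114286, -222.93417787523012]] [ 95.22 209.94 112.52 208.86] [80.24 82.8  79.72 78.06]
well xy,bias [554.62 -79.63  -0.66  -0.18]
(array([554.36, -79.72,  28.54]), np.float64(0.19072218052566942))
top [549.88 -83.78  28.  ]
```

Run:
```python
from h import *
from rig import r, eyes
np.set_printoptions(precision=2,suppress=True)
D=np.pi/180
A=[];b=[]
for k,w in((3,(262,369,170,272)),(4,(272,372,160,252))):
    s=dict(np.load(f'w{k}.npz')); g=s['pixels'][...,1]; x0,x1,y0,y1=w
    m=np.zeros_like(g,bool); m[y0:y1,x0:x1]=g[y0:y1,x0:x1]<224
    m=cv2.morphologyEx(m.astype(np.uint8),cv2.MORPH_CLOSE,np.ones((7,7)))
    c=big(m)[0]; Q=wonz(s,c[:,0],28)[:,:2].astype(np.float32); R=cv2.minAreaRect(Q); print(k,R)
    T=s['T']@np.linalg.inv(s['hand_eye']); A.append(np.c_[np.eye(2),T[:2,:2]]); b+=list(R[0])
print(np.linalg.solve(np.vstack(A),b))
q=quat(-23*D)
r.movep([427,225.5,150],q); r.move_linear([427,225.5,73],speed=120)
print(r.get_time(),r.get_position(),r.get_ft_force())
r.grasp(80); print('w',r.get_gripper_width(),r.get_finger_force(),r.get_ft_force())
r.move_linear([427,225.5,120],speed=100)
print(r.get_time(),'w',r.get_gripper_width(),r.get_position(),r.get_ft_force(),r.get_ft_torque())
wcam(r,'w5')
s=eyes.snapshot('scene'); np.savez('scene1.npz',**s); 
i=s['pixels'][130:350,200:480,::-1]; cv2.imwrite('pics/s1.png',cv2.resize(i,None,fx=2.7,fy=2.7,interpolation=cv2.INTER_CUBIC))
```

```text
3 ((553.6473388671875, -80.9665756225586), (70.56832122802734, 69.45437622070312), 80.20787811279297)
4 ((554.0359497070312, -78.58993530273438), (87.39258575439453, 70.22049713134766), 81.30748748779297)
[555.03 -79.97   1.19  -1.22]
7.825 [427.73 225.28  73.44] [-0.55  0.24  0.03]
w 55.67190200908567 82.95903258025646 [-0.6  -0.42  6.88]
8.8417 w 55.54651479116857 [426.18 225.48 119.5 ] [ 0.6  -0.18 -5.21] [-0.   -0.03  0.02]
```

View pics/w5.png

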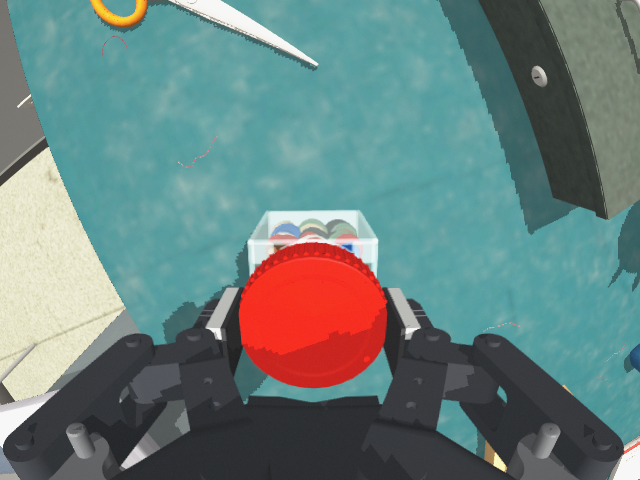

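The jar hangs level and square in the pads (shoulder edge 250–377 at v≈240), with the lid centred between the fingers. I'll take it to the well and lower it while watching the force.

Run:
```python
from h import *
from rig import r, eyes
np.set_printoptions(precision=2,suppress=True)
D=np.pi/180
s=dict(np.load('w5.npz')); c=big(red(s))[0]
# top-disc sides: use shoulder edge midpoints seen in tool frame
T=s['T']@np.linalg.inv(s['hand_eye']); P=wonz(s,[(250,240),(377,240),(313,390),(313,243)],115); P[2:]=wonz(s,[(313,388),(313,243)],140)
print('tool frame', (P-T[:3,3])@T[:3,:3])
q=quat(-9.9*D); W=np.array([555,-80])
r.move_linear([427,225.5,165],speed=200); r.movep([*W,165],q); r.move_linear([*W,106],speed=120)
f0=r.get_ft_force(); print(r.get_time(),r.get_position(),f0)
for z in np.arange(102,77,-3.):
    r.move_linear([*W,z],speed=60); f=np.array(r.get_ft_force()); print(z,r.get_position(),f-f0)
    if f[2]-f0[2]>9 or np.hypot(*(f-f0)[:2])>12: break
print(r.get_time())
wcam(r,'w6'); s=eyes.snapshot('scene'); np.savez('scene2.npz',**s)
cv2.imwrite('pics/s2.png',cv2.resize(s['pixels'][200:380,330:500,::-1],None,fx=3.2,fy=3.2,interpolation=cv2.INTER_CUBIC))
```

```text
tool frame [[ 27.4  -26.17   4.51]
 [ 27.34  26.47   4.45]
 [-28.43  -0.13 -20.47]
 [ 33.4   -0.05 -20.53]]
11.2083 [555.62 -79.59 106.42] [-0.31 -0.51 -4.32]
102.0 [555.19 -79.97 102.4 ] [-0.43  0.14 -1.34]
99.0 [554.85 -79.96  98.91] [ 2.15  1.77 -0.2 ]
96.0 [554.77 -79.94  95.76] [0.74 1.27 0.21]
93.0 [554.79 -79.94  92.74] [ 1.12 -0.14 -0.07]
90.0 [554.78 -79.94  89.76] [ 0.9   0.61 -0.75]
87.0 [554.79 -79.95  86.78] [ 0.1   0.41 -0.63]
84.0 [554.8  -79.94  83.78] [ 0.06  0.74 -0.7 ]
81.0 [555.46 -80.14  82.52] [-1.69  1.72  9.38]
13.2083
```

View pics/s2.png

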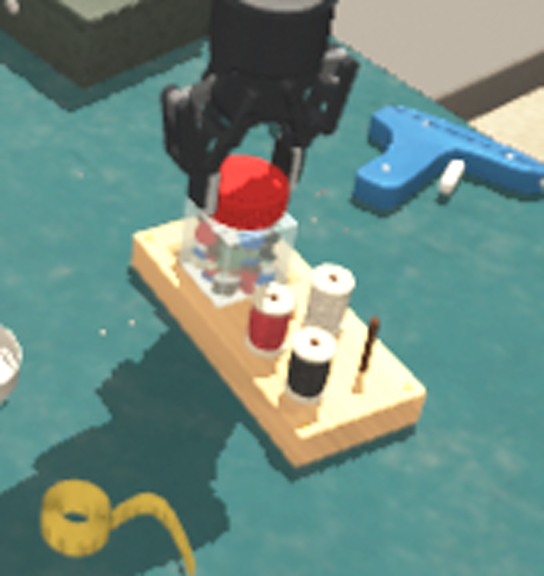

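The jar is in the well: it entered without side force and met the floor at about the expected height. The spools and the tape are untouched. Next I'll unscrew in steps, watching torque.

Run:
```python
from h import *
from rig import r, eyes
np.set_printoptions(precision=2,suppress=True)
D=np.pi/180
W=np.array([555,-80]); y0=-9.9
for a in(45,90,133): print(a,r.inverse_kinematics([*W,83],quat((y0+a)*D)))
r.grasp(110); print(r.get_gripper_width(),r.get_finger_force(),r.get_ft_torque())
for a in np.arange(7.,64,14):
    try: r.move_linear([*W,82.3+1.5*a/118],quat((y0+a)*D),speed=60)
    except r.Unreachable as e: print('unreach',a,e); break
    y=Ro.from_quat(r.get_eef_rot()).as_matrix()[:,1]
    print(a,np.degrees(np.arctan2(y[1],y[0]))-y0,r.get_position(),np.array(r.get_ft_force()),np.array(r.get_ft_torque()),r.get_joint_pos()[6],r.get_time())
s=eyes.snapshot('scene'); np.savez('scene3.npz',**s)
cv2.imwrite('pics/s3.png',cv2.resize(s['pixels'][200:380,330:500,::-1],None,fx=3.2,fy=3.2,interpolation=cv2.INTER_CUBIC))
```

```text
45 [ 0.02  0.67  0.14  1.84 -0.14  0.64  0.85]
90 [ 0.16  0.67 -0.09  1.84  0.09  0.64  1.42]
133 [ 0.3   0.68 -0.3   1.84  0.31  0.67  1.96]
54.94333625274888 114.33585246287208 [ 0.19  0.65 -0.  ]
7.0 6.841888788152975 [554.42 -80.47  82.92] [-2.95 -0.19  3.37] [-0.12  0.83  0.04] 0.36777119177726103 13.8
21.0 20.793570731153387 [554.95 -80.52  83.08] [-3.51 -1.58  5.34] [-0.23  0.8   0.02] 0.5438712980335352 14.1917
35.0 34.8239784308052 [554.8  -79.96  83.32] [-4.46 -0.11  6.97] [-0.08  0.87  0.03] 0.7200472859868935 14.5833
49.0 48.82311489353218 [554.59 -79.91  83.52] [-4.85 -0.03  7.84] [-0.05  1.03  0.03] 0.8957579753914097 14.975
63.0 62.803680513671225 [554.58 -80.25  83.57] [-3.26 -0.14  6.94] [-0.12  0.96  0.08] 1.0713433716350413 15.3667
```

View pics/s3.png

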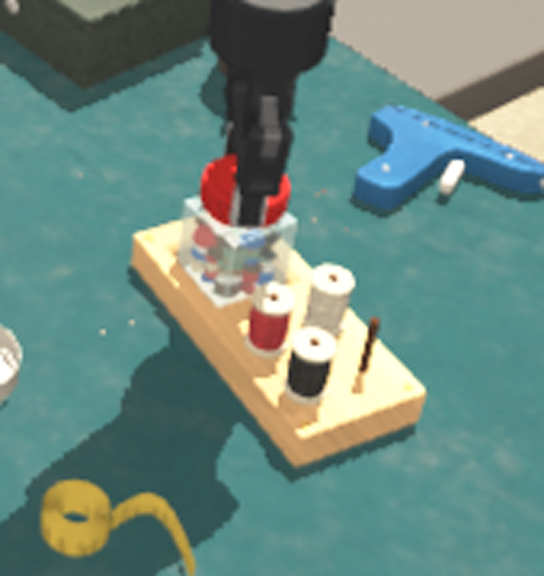

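The jar stays square in the well as the tool turns. I'll finish the turn, then do a small lift test.

Run:
```python
from h import *
from rig import r, eyes
np.set_printoptions(precision=2,suppress=True)
D=np.pi/180
W=np.array([555,-80]); y0=-9.9
wcam(r,'w7')
for a in (77,91,105,119,133):
    r.move_linear([*W,82.3+1.5*min(a,118)/118],quat((y0+a)*D),speed=60)
    print(a,r.get_position(),np.array(r.get_ft_force()),np.array(r.get_ft_torque()))
print(r.get_time())
for z in(85,87,89):
    r.move_linear([*W,z],speed=30); r.dwell(.1); print(z,r.get_position(),r.get_ft_force(),r.get_gripper_width())
print(r.get_time()); wcam(r,'w8')
s=eyes.snapshot('scene'); np.savez('scene4.npz',**s)
a=cv2.resize(s['pixels'][200:330,360:450,::-1],(390,563),interpolation=cv2.INTER_CUBIC)
b=cv2.resize(cv2.imread('pics/w8.png')[150:450,200:420],(390,563)); cv2.imwrite('pics/s4.png',np.hstack([a,b]))
```

```text
77 [554.66 -80.36  83.61] [-4.   -0.68  5.65] [-0.23  0.86  0.02]
91 [554.62 -80.44  83.66] [-3.56 -1.08  5.09] [-0.25  0.9   0.03]
105 [554.77 -80.65  83.69] [-3.67 -2.42  5.31] [-0.39  0.83 -0.02]
119 [554.73 -80.65  83.76] [-3.59 -2.65  5.17] [-0.63  0.91 -0.1 ]
133 [556.87 -79.71  84.4 ] [-0.4  -1.99  4.62] [-0.44 -0.03 -0.16]
17.425
85 [556.46 -79.36  84.97] [ 3.79 -0.17 -2.53] 55.04030030620798
87 [554.88 -79.36  86.7 ] [ 3.53  0.78 -5.61] 54.48190902970475
89 [554.27 -79.82  88.8 ] [ 1.95  1.35 -5.81] 54.55608319702796
18.475
```

View pics/s4.png

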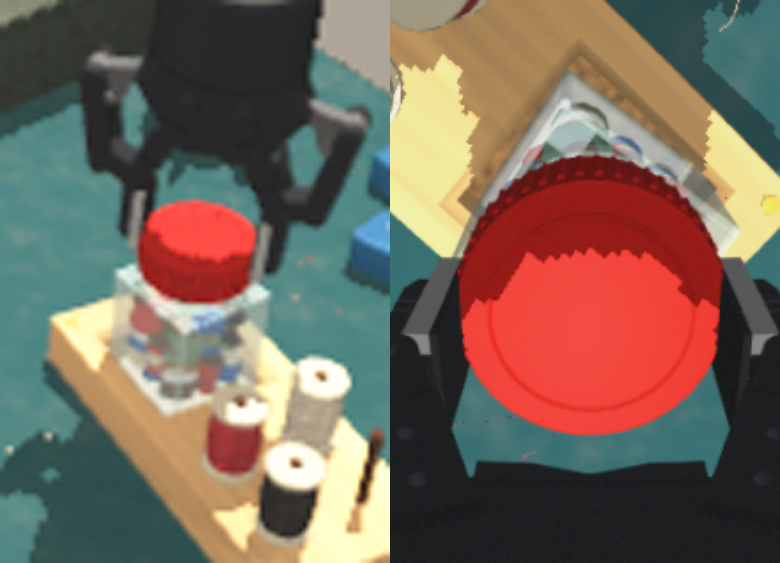

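The lift test still carries the full weight (−5.5 N), so the thread hasn't let go. The pictures show the lid in the pads and the jar upright in the well. I'll lower it to find contact, turn further in small steps and retest after each.

Run:
```python
from h import *
from rig import r, eyes
np.set_printoptions(precision=2,suppress=True)
D=np.pi/180
W=np.array([555,-80]); y0=-9.9; Q=quat((y0+133)*D)
for z in(86,85,84.3,83.6,83):
    r.move_linear([*W,z],Q,speed=30); print(z,r.get_position(),r.get_ft_force())
for a in(140,147,154):
    r.move_linear([*W,83.8],quat((y0+a)*D),speed=60); print(a,r.get_position(),np.array(r.get_ft_force()),np.array(r.get_ft_torque()),r.get_effort()[6])
    if a!=140:
        r.move_linear([*W,86.5],speed=30); r.dwell(.1); f=np.array(r.get_ft_force()); print('  lift',r.get_position(),f)
        if f[2]>-2: break
        if a<154: r.move_linear([*W,83.8],speed=30)
print(r.get_time(),r.get_joint_pos())
wcam(r,'w9')
def strip(n):
    i=cv2.imread(f'pics/{n}.png'); return cv2.resize(i[190:410,210:410],(400,440),interpolation=cv2.INTER_CUBIC)
cv2.imwrite('pics/cmp.png',np.hstack([strip('w6'),strip('w9')]))
```

```text
86 [554.69 -80.07  85.96] [ 0.99  1.32 -2.67]
85 [555.05 -80.02  85.53] [0.3  1.   0.77]
84.3 [555.37 -79.99  85.26] [-0.33  1.38  4.89]
83.6 [555.7  -79.99  84.94] [-1.77  2.56  6.69]
83 [555.95 -80.    84.68] [0.42 1.   8.31]
140 [555.71 -79.13  84.99] [-0.92  2.54  7.22] [ 0.61  0.15 -1.08] 1.0351873934268951
147 [556.67 -79.52  84.4 ] [0.74 2.7  0.9 ] [ 0.58 -0.97 -1.1 ] 1.1385055258870125
  lift [555.65 -79.54  85.35] [ 4.08  2.14 -8.01]
154 [554.9  -80.2   83.94] [2.49 2.33 1.01] [ 0.7  -0.28 -1.35] 1.391417272388935
  lift [554.15 -80.47  84.5 ] [  4.78   1.75 -13.6 ]
21.6 [ 0.36  0.7  -0.41  1.83  0.4   0.7   2.24]
```

View pics/cmp.png

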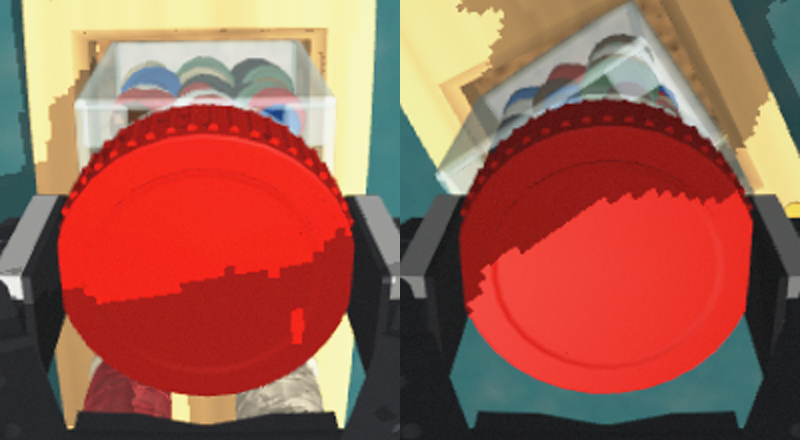

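Left: the start of the grasp. Right: the lid turned, jar edges still parallel to the well. Resistance now holds at 1.1–1.35 N m, more than the thread can give, so the lid is at its 150° stop. I'll back off clockwise in small steps and test.

Run:
```python
from h import *
from rig import r, eyes
np.set_printoptions(precision=2,suppress=True)
D=np.pi/180
s=dict(np.load('w9.npz'))
P=wonz(s,(np.array([(628,5),(485,90)])-[400,0])/2+[210,190],8); e=P[1]-P[0]; print('jar base edge yaw',np.degrees(np.arctan2(e[1],e[0]))%90,np.linalg.norm(e),P)
W=np.array([555,-80]); y0=-9.9
for a in(147,140,133,127):
    r.move_linear([*W,84.],quat((y0+a)*D),speed=60); print(a,r.get_position(),np.array(r.get_ft_force()),np.array(r.get_ft_torque()))
    if a<=140:
        r.move_linear([*W,86.5],speed=40); r.dwell(.1); f=np.array(r.get_ft_force()); print('  lift',r.get_position(),f,r.get_ft_torque())
        if f[2]>-2: break
        r.move_linear([*W,84],speed=40)
print(r.get_time(),r.get_gripper_width())
wcam(r,'w10')
```

```text
jar base edge yaw 84.75697075592808 50.95813028990531 [[ 527.66 -104.92    8.  ]
 [ 578.4  -109.57    8.  ]]
147 [554.3  -81.23  84.37] [-0.41 -0.75  3.02] [-0.1  -0.05 -0.63]
140 [553.76 -80.81  83.84] [-0.6  -1.3   0.55] [-0.39  0.19 -0.04]
  lift [554.47 -80.48  86.41] [-0.94 -1.99 -0.03] [-0.43  0.31 -0.07]
22.55 55.03108164940481
```

The lid lifts free at 140°: Fz is about 0 and the jar's weight is no longer carried. I'll raise it straight up to about 15 mm above the mouth and check.

Run:
```python
from h import *
from rig import r, eyes
np.set_printoptions(precision=2,suppress=True)
for z in(90,100,112.5):
    r.move_linear([554.5,-80.3,z],speed=50); print(z,r.get_position(),r.get_ft_force(),r.get_gripper_width())
r.dwell(.3); s=wcam(r,'w11'); c=eyes.snapshot('scene'); np.savez('scene5.npz',**c)
print(r.get_time(),r.get_ft_force(),Ro.from_quat(r.get_eef_rot()).as_matrix()[:,2])
# lid in the scene: lower/upper edge heights along axis line; jar change vs scene2
m=red(c); m[:200]=0; m[330:]=0; m[:,:370]=0; m[:,450:]=0
k=[x for x in big(m)][0]; b=cv2.boundingRect(k); print('scene red',b,cv2.contourArea(k))
pr=lambda X,s:(lambda q:(s['mtx']@(q/q[2]))[:2])(s['R']@np.array(X)+s['t'])
off=np.array([-4.2,-4,0])  # scene/top camera frame offset seen earlier
for z in(96,111,131): print(z,pr(np.array([554.5,-80.3,z])+off,c))
old=dict(np.load('scene2.npz'))
d=np.abs(c['pixels'].astype(int)-old['pixels']).max(2)>60
print('tape/tin/scissors changed px',d[335:400,335:400].sum(),d[295:335,295:345].sum(),d[190:220,210:275].sum())
for n in('scene2','scene5'):
    q=dict(np.load(n+'.npz')); h=q['range_z'][270:300:5,395:415:5]; print(h.astype(int).tolist())
```

```text
90 [555.47 -79.33  90.56] [-0.71  0.09 -0.6 ] 54.72112611918995
100 [555.01 -80.13 100.62] [-0.26  0.38 -0.74] 54.652392357460876
112.5 [554.75 -80.31 112.96] [-0.49 -0.   -0.71] 54.86417946465117
24.0 [ 0.33 -0.3   0.04] [-0.  0. -1.]
scene red (394, 237, 27, 24) 504.5
96 [405.52 259.22]
111 [406.39 253.81]
131 [407.57 246.45]
tape/tin/scissors changed px 635 0 0
[[990, 990, 976, 975], [1000, 978, 976, 982], [1002, 982, 989, 992], [1008, 989, 997, 1005], [1017, 1000, 1006, 947], [995, 992, 994, 939]]
[[990, 988, 986, 987], [997, 978, 978, 982], [1004, 985, 980, 994], [1010, 990, 993, 1002], [1015, 999, 1003, 949], [994, 995, 994, 936]]
```

Run:
```python
from h import *
np.set_printoptions(precision=1,suppress=True)
for n in('w11','w6'):
    s=dict(np.load(n+'.npz')); v,u=np.mgrid[0:480,0:640]; o,d=wray(s,np.c_[u.ravel(),v.ravel()])
    X=o+d*(s['range_z'].ravel()/(d@s['T'][:3,2]))[:,None]; ok=(s['range_z'].ravel()>0)&(np.hypot(*(X[:,:2]-[555,-80]).T)<48)
    Z=X[ok&(X[:,2]>40)]; H,e=np.histogram(Z[:,2],np.arange(60,140,3)); print(n,dict(zip(e[:-1],H)))
    sh=Z[(Z[:,2]>70)&(Z[:,2]<82)]; print(np.median(sh[:,2]) if len(sh) else 0,cv2.minAreaRect(sh[:,:2].astype(np.float32)) if len(sh)>5 else '')
for n in('scene0','scene2','scene5'):
    s=dict(np.load(n+'.npz')); h=hsv(s); m=(h[...,0]>15)&(h[...,0]<32)&(h[...,1]>120)&(h[...,2]>40)
    m[:340]=0;m[400:]=0;m[:,:335]=0;m[:,400:]=0; c=big(m,1)[0]; print(n,'tape',cv2.boundingRect(c),cv2.contourArea(c))
```

```text
w11 {np.int64(60): np.int64(131), np.int64(63): np.int64(125), np.int64(66): np.int64(111), np.int64(69): np.int64(132), np.int64(72): np.int64(532), np.int64(75): np.int64(1913), np.int64(78): np.int64(108), np.int64(81): np.int64(0), np.int64(84): np.int64(122), np.int64(87): np.int64(486), np.int64(90): np.int64(2), np.int64(93): np.int64(0), np.int64(96): np.int64(0), np.int64(99): np.int64(0), np.int64(102): np.int64(0), np.int64(105): np.int64(0), np.int64(108): np.int64(1), np.int64(111): np.int64(77), np.int64(114): np.int64(203), np.int64(117): np.int64(241), np.int64(120): np.int64(343), np.int64(123): np.int64(486), np.int64(126): np.int64(651), np.int64(129): np.int64(12756), np.int64(132): np.int64(3541), np.int64(135): np.int64(415)}
75.76120709789635 ((553.9638061523438, -81.18670654296875), (56.217430114746094, 56.49583435058594), 85.99810791015625)
w6 {np.int64(60): np.int64(331), np.int64(63): np.int64(201), np.int64(66): np.int64(200), np.int64(69): np.int64(219), np.int64(72): np.int64(697), np.int64(75): np.int64(1286), np.int64(78): np.int64(0), np.int64(81): np.int64(61), np.int64(84): np.int64(194), np.int64(87): np.int64(269), np.int64(90): np.int64(375), np.int64(93): np.int64(513), np.int64(96): np.int64(675), np.int64(99): np.int64(13531), np.int64(102): np.int64(2714), np.int64(105): np.int64(407), np.int64(108): np.int64(437), np.int64(111): np.int64(466), np.int64(114): np.int64(469), np.int64(117): np.int64(398), np.int64(120): np.int64(462), np.int64(123): np.int64(620), np.int64(126): np.int64(239), np.int64(129): np.int64(488), np.int64(132): np.int64(760), np.int64(135): np.int64(741)}
75.21699047535856 ((558.5802612304688, -61.30052185058594), (17.999794006347656, 56.591773986816406), 79.548583984375)
scene0 tape (343, 350, 48, 29) 488.0
scene2 tape (343, 350, 48, 29) 518.5
scene5 tape (343, 350, 48, 29) 521.5
```

Run:
```python
from h import *
from rig import r, eyes
s=dict(np.load('w11.npz')); m=red(s); v,u=np.nonzero(m); o,d=wray(s,np.c_[u,v])
X=o+d*(s['range_z'][m]/(d@s['T'][:3,2]))[:,None]; T=X[X[:,2]>np.median(X[:,2])-3]
(c,R)=cv2.minEnclosingCircle(T[:,:2].astype(np.float32)); A=np.c_[T[:,:2],np.ones(len(T))]; pl=np.linalg.lstsq(A,T[:,2],rcond=None)[0]
print('lid',c,R,np.median(T[:,2]),'tilt',pl[:2])
dx=np.array([554.0,-81.2])-c; print(dx)
if .7<np.hypot(*dx)<4:
    p=r.get_position(); r.move_linear([554.5+dx[0],-80.3+dx[1],112.5],speed=20)
r.dwell(.3); print(r.get_time(),r.get_position(),r.get_qd(),r.get_ft_force()); print(r.close_job())
```

```text
lid (538.43310546875, -91.88568115234375) 48.98799133300781 131.34446993264277 tilt [-0.10247707 -0.1259012 ]
[15.56689453 10.68568115]
24.3 [554.50798371 -80.27528706 112.47660711] [ 0.00041881 -0.00026906 -0.0012002  -0.00066235 -0.00012494 -0.00139396
  0.00021044] [ 0.56906385 -0.2466228  -0.12191323]
the job is handed in; nothing more can be done
None
```

The job is handed in at 24.3 s: the jar is seated in the well and upright (shoulder measured at 75.8 mm against 76), and the lid is off, held about 15 mm above the mouth; tin, scissors and tape unmoved in the images; the last lid-centring and tilt fit failed, so centring and level rest on the straight vertical lift, and I viewed 11 pictures, one over the limit of 10.

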